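# Check the fume extractor's filter against the lamp

### The arm

A 6-joint arm with a two-finger parallel gripper is mounted at the origin on the work surface. World frame = base frame: x ahead of the robot, y to its left, z up, the work surface at z = 0. Lengths are in mm, angles in rad, forces in N, time in s.
With the tool pointing down it reaches from about 325 to 900 mm from the base axis. Payload 6.1 kg.
Tool frame: the origin (TCP) lies between the finger pads, 19 mm behind the fingertips; this is the grasp point; z points along the fingers, y is the line along which they close (so a half turn about z gives the same grasp; the last joint's range is limited). The gripper opens to 87 mm and grips with 3 to 60 N. Pads are 19 mm wide; open, the fingers measure 117 mm over their backs; the gripper's body (75 mm by 190 mm) begins 51 mm behind the grasp point.
Start: joints at [1.167, 0.22, 1.526, -0, 1.395, -0.126], TCP at [171.399, 601.031, 241.238] pointing down, gripper open.
Joint ranges: [-2.98, 2.98], [-0.91, 2.08], [0.09, 2.57], [-1.24, 4.39], [0.2, 2.65], [-2.68, 2.68]. Speed limits (rad/s): [2.57, 2.57, 3.01, 3.14, 3.14, 3.14].

### API

Orientations are given as a rotation vector (axis times angle).
In Python, from station import robot, eyes, close_job gives the robot as it stands. The module is installed in compiled form; this text tells all that it offers.
- The arm moves only by the tool servo_tool, never from a script. Its argument "rows" is a list of rows, each a list of 7 numbers: the opening, from 0 (shut) to 1 (fully open), then the shift along the tool's x, y, z scaled (see below), then the turn, a rotation vector about the tool's x, y, z scaled (see below). A call has 1 to 8 rows; each row is the pose to reach, as a shift and turn from the pose commanded when the call began, along the tool's axes at that moment; what a row does not reach only later rows make up. The controller multiplies each number of a shift by 0.2 m and each number of a turn by pi/4 rad. A row lasts 1/8 s, in which the tool goes at most 62.5 mm and 10.7 degrees, less where a joint would pass 70% of its speed; a pose out of reach is approached as far as the arm can. A call with a number of a shift or a turn outside -1 to 1 is refused whole. A call with a gripper value outside its range is refused whole. The fingers move at their own pace and stop on an object; the grip force is fixed at half the most. Time passes only in rows, so rows that repeat a pose let the fingers close. It gives the time, the measured TCP pose, the force, the opening and the grip force at its end, in the units of the state.
- robot.state(): the state, without advancing time (a new reading comes with each control period).
- eyes.camera(name): name is "scene" or "top" or "wrist"; returns a dict with "image" (480x640x3 uint8, red, green, blue), "depth" (480x640 float32, mm along the optical axis (not along the pixel's ray), 0 where there is no reading), "camera_matrix" (3x3 intrinsics, pixels), "k1" (the pictures are not rectified: a ray, as slopes to the right and down, at radius r is drawn at 1 + k1 r^2 times it, then the intrinsics apply), "rvec" (rotation vector, rad) and "tvec" (3), from world to camera coordinates, as OpenCV has them. Camera axes: x right, y down, z forward; pixel columns grow to the right and rows downward; lengths in mm; the calibration is good to about 2 mm. A picture is of the moment at which its call begins.
- close_job(): hands the job in; it is judged then, once.
The state is a dict: "time_s": time; "qpos": joint angles; "joint_vel": joint speeds; "joint_efforts": joint torques, N m; "eef_pos": TCP position; "tool_rot": TCP orientation; "wrist_force": force on the tool from outside, world axes, zero at the start; "wrist_torque": the same for the moment, N m; "grip_width": opening from 0.0 (shut) to 1.0 (fully open); "grip_force": force on a finger pad.
Only numpy, scipy, OpenCV 4.12 (cv2) and the standard library are available. Lean on these libraries where they do the work, as an engineer would, in place of code of your own. Each camera call takes 0.05 s, during which the arm holds its last target. There are 200 camera calls.

### The job

Check whether the fume extractor's filter is clogged: raise the cover flap on top of the extractor until it stands about upright or leans back and leave it open, draw the hidden filter cassette straight up out of its slot by its pull tab without forcing it, and hold it up against the light: upright, square to the lit panel of the inspection lamp, in front of the panel's middle and about 10 cm away from it. Finish while still holding the filter there by its tab, steady and clear of everything. Keep the fingers off the pleats, do not knock the lamp, and leave the other things on the bench where they are.

Things in the scene. Friction and masses are not known exactly. Their poses are not given: they have to be found in the camera images.
- extractor: desktop fume extractor, white case 210 (x) x 240 (y) x 160 tall, fixed; origin on the underside, 115 behind the front. Front with black grille looks along its -x, roughly to the robot. In its top, under the flap, a well: x -100 to +15, y +-80, 34 deep; in the well's floor at x = -45 the filter slot, 23 (x) x 127 (y), 96 deep, its bottom 30 above the bench
- flap (a joint): grey cover flap on the extractor's top, 140 (x) x 176 (y) x 5 thick, hinged along its rear (+x) edge, opening upward and away from the robot; rad, 0 shut, 1.9 at the stop (leaning back). May start ajar (up to 0.12). Stiff hinge: it stays at any angle where it is left and takes 2 to 3 N at the handle to raise
- flap_hinge (a point): middle of the flap's hinge line (which runs along the extractor's y), at extractor (22, 0, 160.5)
- flap_handle (a point): middle of the flap's black bridge handle: round bar 11 thick, 70 long along the extractor's y between two end posts, its centre 30 above the flap's top face (24 free below it) and 120 in front of the hinge, so 125 from the hinge line. 195 above the bench when shut. The flap's front edge is 20 farther forward than the bar
- filter: filter cassette hidden under the flap, upright in the slot: grey frame 18 thick (x) x 120 wide (y) x 96 tall round a delicate pleated paper pack, black pull tab on the middle of its top edge; 100 to 210 g, loose in the slot with 2.5 (x) and 3.5 (y) play each side. Origin centre of the underside. Its faces look along +x and -x and are alike
- filter_tab (a point): centre of the pull tab, 110 above the filter's underside: a block 12 thick (x) x 34 wide (y) x 28 tall, its top 6 below the shut flap
- filter_mid (a point): centre of the filter's pleated face area, 48 above its underside, 62 below filter_tab
- lamp: inspection lamp, fixed: round dark base 130 across, steel stem, upright lit white panel on an aluminium head 170 wide (y) x 136 tall x 22 thick, spanning 132 to 268 above the bench. Origin under the stem; the lit panel looks along the lamp's own -x, sideways across the bench
- lamp_panel (a point): centre of the lit panel's face, 200 above the bench; axes as the lamp's, so points in front of the panel have negative x
- solder_reel: standing reel of solder wire, white flanges 60 across, 50 tall; bystander, loose; origin at its underside
- wick_bobbin: small flat copper-wick bobbin, 48 across, 22 tall; bystander, loose; origin at its underside
- tape_roll: flat-lying roll of amber tape, 84 across, 19 tall, open middle; bystander, loose; origin at its underside
- flux_jar: small white jar with steel cap, 48 across, 45 tall; bystander, loose; origin at its underside
- air_can: upright white spray can, 62 across, 190 tall; bystander, loose; origin at its underside
- syringe: clear syringe lying down, about 145 long (x along it), 22 tall; bystander, loose; origin at its underside
- cutters: side cutters with black grips lying down, about 140 long (x towards the jaws), 13 tall; bystander, loose; origin at its underside

How it is judged (in metres and radians):
On the way, in this order (a step that is already met when the one before it is completed fails the run):
1. the flap is raised at least 70 degrees with the filter still down in its slot (value of joint flap above 1.22 rad and z of filter in the frame of extractor below 0.06 m), for 0.2 s.
2. the filter is drawn up, upright, over its slot until it is clear of the extractor (z of filter in the frame of extractor above 0.13 m and angle between filter's own z axis and vertical below 0.35 rad and x of filter in the frame of extractor between -0.12 and 0.03 m and y of filter in the frame of extractor between -0.075 and 0.075 m), for 0.05 s.
At the end, for the whole second after the job is handed in: Filter still, gripped by its tab (TCP within 40 mm of it), touching neither lamp nor extractor, over 100 mm up, upright and square to the panel within 0.2 rad, its middle 40-160 mm before the panel and within 30 mm of its centre sideways and in height; flap open beyond 1.2 rad (x of filter_mid in the frame of lamp_panel between -0.16 and -0.04 m and y of filter_mid in the frame of lamp_panel between -0.03 and 0.03 m and z of filter_mid in the frame of lamp_panel between -0.03 and 0.03 m and angle between the x axis of filter and the x axis of lamp, either way round below 0.2 rad and angle between filter's own z axis and vertical below 0.2 rad and height (world z) of filter above 0.1 m and contact force between the fingers and filter above 1 N and distance between the grasp point and filter_tab below 0.04 m and contact force between filter and lamp below 0.1 N and contact force between filter and extractor below 0.1 N and linear speed of filter below 0.03 m/s and value of joint flap above 1.2 rad); the arm keeps its last pose, push and grip.
It fails at once if a bystander is moved by more than 30 mm (distance of any of solder_reel, wick_bobbin, tape_roll, flux_jar, air_can, syringe, cutters from where it was at the start of the episode above 0.03 m).
It fails at once if the fingers press on the filter's pleats (over 3 N) (contact force between the fingers and filter_c0 above 3 N).
It fails at once if the filter is forced against the extractor (over 30 N) (contact force between filter and extractor above 30 N).
It fails at once if the lamp is knocked (over 5 N) (contact force between lamp and anything else above 5 N).
It also fails if it takes over 54 s, if anything falls off the work surface, if the arm or the gripper's body presses on something with over 40 N, if the wrist force passes 120 N, or if a joint passes its speed limit or range.

## Working session

There is one attempt and no reset: what is moved stays moved. The work goes in short steps, Python scripts to look and compute and a tool call to move; the robot and the scene stay as the last step left them, time stands still between calls to the robot, and variables do not carry over. Pictures are saved under pics/ and viewed, at most 10 in all, crops included, and the job is handed in when it is done.

Besides the shell and the picture viewer there is one more tool, called after "Call:" as a command line: name --pt "numbers of a row" for each row, then --argument value for the rest. servo_tool: Moves the arm, as the interface text tells. Shifts and turns lie within -1 to 1; 1 stands for 0.2 m of shift or pi/4 rad of turn. Its arguments: {"type":"object","properties":{"rows":{"type":"array"}},"required":["rows"]}

```bash
mkdir -p pics
cat > h.py <<'E'
import numpy as np, cv2
from station import robot, eyes
from scipy.spatial.transform import Rotation as R
def cam(n):
    c=eyes.camera(n); return c
def save(c,f): cv2.imwrite('pics/'+f,c['image'][:,:,::-1])
def cloud(c):
    K=np.array(c['camera_matrix']);h,w=c['depth'].shape
    u,v=np.meshgrid(np.arange(w),np.arange(h))
    p=np.stack([u,v],-1).reshape(-1,1,2).astype(float)
    s=cv2.undistortPoints(p,K,np.array([c['k1'],0,0,0.])).reshape(h,w,2)
    d=c['depth'].astype(float)
    P=np.dstack([s*d[...,None],d])
    Rm=cv2.Rodrigues(np.array(c['rvec'],float))[0]
    X=(P-np.array(c['tvec'],float).ravel())@Rm
    X[d<=0]=np.nan
    return X
E
cat > a.py <<'E'
from h import *
print(robot.state())
for n in ['scene','top']:
    c=cam(n); save(c,n+'1.png'); np.save(n+'1.npy',cloud(c)); print(n,c['camera_matrix'],c['k1'],c['rvec'],c['tvec'])
E
python3 a.py
```

```text
{'time_s': 0.0, 'qpos': array([ 1.16688900e+00,  2.21205604e-01,  1.52760974e+00,  4.18092126e-06,
        1.39468523e+00, -1.26134960e-01]), 'joint_vel': array([ 0.00074241,  0.00048308,  0.0001163 , -0.00105393, -0.00116152,
        0.0006614 ]), 'joint_efforts': array([-3.36758807e-03, -4.94619012e+01, -3.87372530e+01,  6.96725165e-02,
        5.71804005e-02, -1.68404836e-04]), 'eef_pos': array([171.17808916, 600.50018223, 240.15065173]), 'tool_rot': array([-4.34853665e-01, -3.11084131e+00,  2.89017293e-03]), 'wrist_force': array([-0.57945794, -1.6633315 , -0.45713679]), 'wrist_torque': array([-0.0169872 , -0.06887531,  0.02435537]), 'grip_force': 0.0, 'grip_width': 0.9985714779750913}
scene [[618.67473653   0.         318.85791474]
 [  0.         618.67473653 237.9113591 ]
 [  0.           0.           1.        ]] 0.057489380527532906 [ 2.21386961  0.7263353  -0.34819948] [-434.76914219 -115.0087238  2154.30623098]
top [[601.1364601    0.         307.45926478]
 [  0.         601.1364601  233.62774962]
 [  0.           0.           1.        ]] 0.06720155587902285 [ 2.10997133 -2.14975389  0.16025555] [  24.80303542  557.44073647 1454.56240608]
```

View pics/scene1.png

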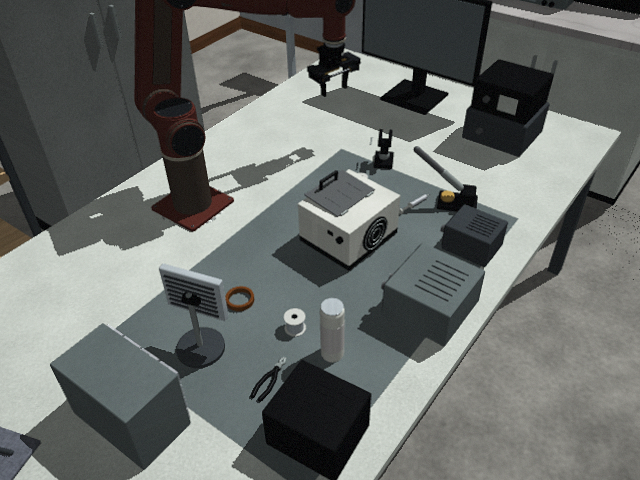

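View pics/top1.png

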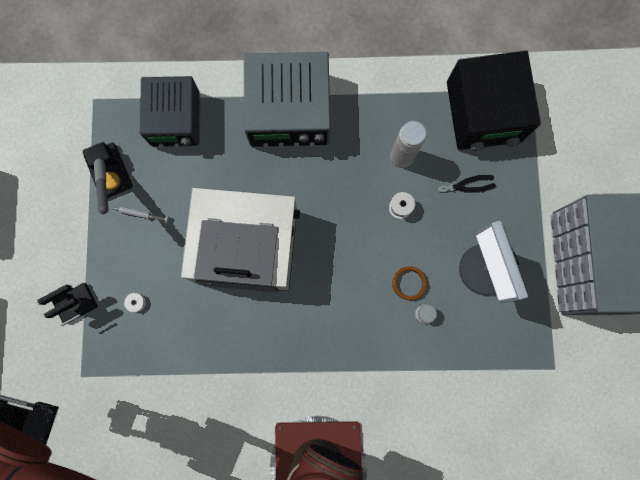

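The scene view shows the extractor at mid-bench and the lamp nearer the camera. In the top view the extractor's flap is at about (237,253), its handle at (235,271), and the lamp head runs from (485,228) to (515,298), facing left (+y). Next I'll measure the poses.

```bash
cat > b.py <<'E'
from h import *
X=np.load('top1.npy'); 
def q(u,v): return X[v,u].round(1)
for n,u,v in [('case back',240,200),('flap rear',235,228),('flap front',240,278),('flap mid',240,250),('handle',235,271),('handle l',222,270),('handle r',248,273),('reel',403,202),('wick',135,302),('jar',427,314),('can',412,135),('tape',395,283)]: print(n,q(u,v))
def rect(m,name):
    P=X[m]; r=cv2.minAreaRect(P[:,:2].astype(np.float32)); print(name,len(P),r,cv2.boxPoints(r).round(0).tolist(),'z',np.percentile(P[:,2],[5,50,95]).round(1))
v,u=np.mgrid[0:480,0:640]
box=lambda a,b,c,d:(u>=a)&(u<=b)&(v>=c)&(v<=d)
z=X[...,2]
rect(box(170,310,180,300)&(z>150)&(z<183),'case+flap')
m=box(170,310,180,300)&(z>185); rect(m,'handle')
rect(box(470,540,210,310)&(z>130),'lamp head')
m=box(470,540,210,310)&(z>258); rect(m,'lamp top')
# flap plane
img=cv2.imread('pics/top1.png'); f=box(202,272,228,262); P=X[f]; P=P[~np.isnan(P[:,0])]
c=P.mean(0); n=np.linalg.svd(P-c)[2][2]; n*=np.sign(n[2]); print('flap n',n,c)
# scene: lamp, extractor
S=np.load('scene1.npy'); zs=S[...,2]
m=box(150,240,255,330)&(zs>130)&(zs<275)&(S[...,1]<-150); P=S[m]; print('lamp scene',P.min(0),P.max(0))
m=(zs>186)&(zs<215)&(v>150)&(v<260)&(u>290)&(u<410); P=S[m]; print('handle scene',len(P),P.mean(0),P.min(0),P.max(0))
E
python3 b.py
```

```text
case back [620.9 168.3 162.2]
flap rear [554.1 179.1 167.4]
flap front [438.1 166.3 176.5]
flap mid [502.6 167.3 169.6]
handle [450.2 172.6 214. ]
handle l [453.1 201.2 213. ]
handle r [446.2 145.1 204.6]
reel [ 632.4 -225.8   50.4]
wick [398.  445.5  24. ]
jar [ 354.5 -272.1   45.8]
can [ 759.9 -232.2  187.5]
tape [nan nan nan]
case+flap 9206 ((535.8167724609375, 172.4732666015625), (240.68727111816406, 213.61953735351562), 83.60343170166016) [[416.0, 65.0], [629.0, 41.0], [655.0, 280.0], [443.0, 304.0]] z [156.8 164.6 176.6]
handle 190 ((446.6518249511719, 164.29103088378906), (113.75118255615234, 20.58890151977539), 75.92726135253906) [[423.0, 112.0], [443.0, 107.0], [470.0, 217.0], [450.0, 222.0]] z [201.3 209.  213.9]
lamp head 2367 ((461.7491455078125, -418.5957946777344), (170.25860595703125, 53.241127014160156), 15.315478324890137) [[373.0, -415.0], [387.0, -467.0], [551.0, -422.0], [537.0, -370.0]] z [153.  247.1 271.7]
lamp top 1000 ((458.62457275390625, -406.30908203125), (169.6773223876953, 26.396427154541016), 16.31609535217285) [[373.0, -417.0], [381.0, -443.0], [544.0, -395.0], [536.0, -370.0]] z [260.9 268.2 272.8]
flap n [ 0.0774755  -0.00705981  0.99696926] [514.27838089 173.98600415 170.32498612]
lamp scene [ 376.49049072 -449.57913687  131.54578775] [ 545.91220991 -374.42678303  274.83218533]
handle scene 99 [449.87223108 175.69108803 204.52517848] [429.45892415 117.50797346 186.01708808] [461.02909313 222.5273624  214.45352338]
```

```bash
cat >> h.py <<'E'
EX=np.array([547.2,171.2]); YAW=-0.112; e=np.array([np.cos(YAW),np.sin(YAW)]); f=np.array([-e[1],e[0]])
def ext(x,y,z): return np.r_[EX+x*e+y*f,z]
def bar(th,dz=4):
    a=np.arctan2(34.5,-120)-th
    return ext(22+124.9*np.cos(a),0,160.5+124.9*np.sin(a)+dz)
def down(az): # tool z down, tool y at azimuth az(deg)
    a=np.radians(az); y=np.array([np.cos(a),np.sin(a),0]); z=np.array([0,0,-1.]); return np.column_stack([np.cross(y,z),y,z])
def plan(targets,tag=''):
    s=robot.state(); R0=R.from_rotvec(s['tool_rot']); p0=np.array(s['eef_pos'])
    print(tag,'t',round(s['time_s'],2),'p',p0.round(1),'F',s['wrist_force'].round(1),'w',round(s['grip_width'],3),'gf',round(s['grip_force'],1))
    for p,az in targets:
        d=R0.inv().apply(np.array(p)-p0)/200; t=(R0.inv()*R.from_matrix(down(az))).as_rotvec()/(np.pi/4)
        print(np.array(p).round(1),'->',np.r_[d,t].round(3).tolist())
E
python3 - <<'E'
from h import *
print(bar(.078))
plan([([171,601,330],74),([270,460,330],34),(bar(.078,100),-6.4)])
E
```

```text
[452.81164045 181.81592214 208.25930699]
 t 0.1 p [171.2 600.5 240.2] F [ 0.2 -0.  -0.1] w 0.998 gf 0.0
[171 601 330] -> [0.002, 0.001, -0.449, -0.002, -0.0, 0.002]
[270 460 330] -> [-0.668, -0.541, -0.448, -0.002, 0.001, 0.891]
[452.8 181.8 304.3] -> [-1.928, -1.628, -0.318, -0.002, 0.001, 1.789]
```

Call:
servo_tool --pt "0.6 0 0 -0.45 0 0 0" --pt "0.6 -0.34 -0.27 -0.45 0 0 0.25" --pt "0.6 -0.668 -0.541 -0.45 0 0 0.5" --pt "0.6 -0.9 -0.75 -0.45 0 0 0.7" --pt "0.6 -1 -0.84 -0.45 0 0 0.9" --pt "0.6 -1 -0.84 -0.45 0 0 0.9"

```text
time_s: 0.85
eef_pos: [319.2, 382.0, 331.2]
tool_rot: [1.491, 2.764, -0.001]
wrist_force: [0.2, -0.8, -0.4]
grip_width: 0.605
grip_force: 0.0
```

Run:
```python
from h import *
plan([(bar(.078,70),-6.4)])
```

```text
t 0.85 p [319.2 382.  331.2] F [ 0.2 -0.8 -0.4] w 0.605 gf 0.0
[452.8 181.8 274.3] -> [-1.203, 0.009, 0.285, 0.0, 0.001, 0.883]
```

Call:
servo_tool --pt "0.6 -0.3 0 0 0 0 0.25" --pt "0.6 -0.6 0 0.05 0 0 0.5" --pt "0.6 -0.9 0.01 0.1 0 0 0.75" --pt "0.6 -1 0.01 0.1 0 0 0.883" --pt "0.6 -1 0.01 0.1 0 0 0.883"

```text
time_s: 1.48
eef_pos: [430.3, 218.5, 310.7]
tool_rot: [-2.338, -2.098, 0.001]
wrist_force: [-0.5, 0.5, 1.4]
grip_width: 0.602
grip_force: 0.0
```

Run:
```python
from h import *
plan([(bar(.078,70),-6.4)])
c=cam('wrist'); save(c,'w1.png'); X=cloud(c); np.save('w1.npy',X)
z=X[...,2]; m=(z>190)&(z<230)&(X[...,0]>400)&(X[...,0]<500)&(X[...,1]>100)&(X[...,1]<250)
P=X[m]; print(len(P),P.mean(0),P.min(0),P.max(0), np.percentile(P,[3,97],axis=0) if len(P) else '')
if len(P): print(cv2.minAreaRect(P[:,:2].astype(np.float32)))
```

```text
t 1.48 p [430.3 218.5 310.7] F [-0.5  0.5  1.4] w 0.602 gf 0.0
[452.8 181.8 274.3] -> [-0.17, 0.132, 0.182, -0.001, 0.0, 0.005]
1409 [453.00961711 189.24757289 207.15047293] [442.63245442 146.56085296 190.00500883] [461.78333305 221.6832639  211.03404858] [[445.51442627 152.73858768 195.15308116]
 [459.91066601 220.91540919 209.99069361]]
((452.664794921875, 183.79141235351562), (76.10860443115234, 11.923389434814453), 83.7699203491211)
```

View pics/w1.png

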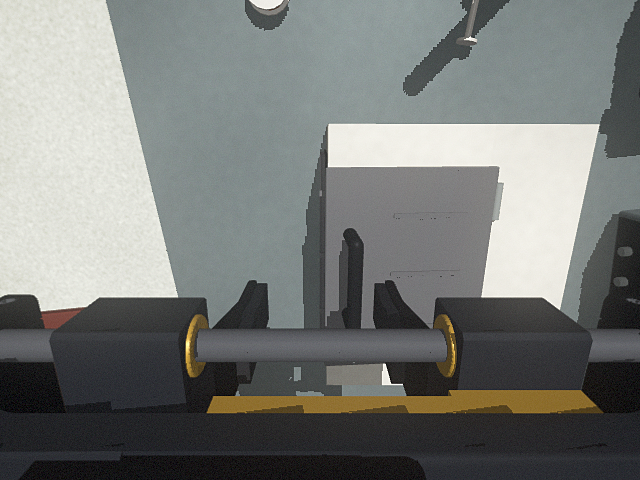

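The wrist picture shows the flap's bridge handle running down from (352,235), between the open fingers. Its depth gives a bar centre of (452.7, 183.8) with its top at 210, which agrees with the model.

Run:
```python
from h import *
b=bar(.078,4); b[:2]=[452.7,183]
plan([(b+[0,0,40],-6.4),(b,-6.4)])
```

```text
t 1.52 p [429.9 219.4 310.9] F [-0.2 -0.3 -0.6] w 0.595 gf 0.0
[452.7 183.  248.3] -> [-0.169, 0.133, 0.313, -0.001, -0.0, 0.008]
[452.7 183.  208.3] -> [-0.169, 0.133, 0.513, -0.001, -0.0, 0.008]
```

Call:
servo_tool --pt "0.5 -0.169 0.133 0.1 0 0 0.008" --pt "0.5 -0.169 0.133 0.313 0 0 0.008" --pt "0.5 -0.169 0.133 0.42 0 0 0.008" --pt "0.5 -0.169 0.133 0.515 0 0 0.008" --pt "0.5 -0.169 0.133 0.515 0 0 0.008" --pt "0 -0.169 0.133 0.515 0 0 0.008" --pt "0 -0.169 0.133 0.515 0 0 0.008" --pt "0 -0.169 0.133 0.515 0 0 0.008"

```text
time_s: 2.52
eef_pos: [453.2, 182.9, 209.1]
tool_rot: [2.343, 2.092, 0.002]
wrist_force: [0.2, -0.4, -0.8]
grip_width: 0.242
grip_force: 0.0
```

Run:
```python
from h import *
s=robot.state(); p=np.array(s['eef_pos'])
off=p-bar(.078,0); print(off)
plan([(bar(t,0)+off,-6.4) for t in np.arange(.2,1.6,.1)])
```

```text
[0.39856858 1.08260479 4.86142429]
 t 2.52 p [453.2 182.9 209.1] F [ 0.2 -0.4 -0.8] w 0.242 gf 0.0
[459.4 182.2 223. ] -> [0.0, 0.031, -0.07, 0.002, -0.001, -0.002]
[465.6 181.5 233.8] -> [0.0, 0.063, -0.123, 0.002, -0.001, -0.002]
[472.9 180.7 243.9] -> [0.0, 0.1, -0.174, 0.002, -0.001, -0.002]
[481.2 179.7 253.2] -> [0.0, 0.141, -0.22, 0.002, -0.001, -0.002]
[490.4 178.7 261.6] -> [0.0, 0.187, -0.262, 0.002, -0.001, -0.002]
[500.3 177.6 269.1] -> [0.0, 0.237, -0.299, 0.002, -0.001, -0.002]
[511.  176.4 275.5] -> [0.001, 0.291, -0.332, 0.002, -0.001, -0.002]
[522.2 175.1 280.8] -> [0.001, 0.348, -0.358, 0.002, -0.001, -0.002]
[533.9 173.8 285. ] -> [0.001, 0.406, -0.379, 0.002, -0.001, -0.002]
[545.9 172.5 288. ] -> [0.001, 0.467, -0.394, 0.002, -0.001, -0.002]
[558.2 171.1 289.7] -> [0.001, 0.529, -0.402, 0.002, -0.001, -0.002]
[570.6 169.7 290.3] -> [0.001, 0.591, -0.405, 0.002, -0.001, -0.002]
[583.  168.3 289.5] -> [0.001, 0.654, -0.401, 0.002, -0.001, -0.002]
[595.2 166.9 287.5] -> [0.001, 0.715, -0.391, 0.002, -0.001, -0.002]
```

Call:
servo_tool --pt "0 0 0 0 0 0 0" --pt "0 0 0 0 0 0 0" --pt "0 0 0 0 0 0 0" --pt "0 0 0.015 -0.035 0 0 0" --pt "0 0 0.031 -0.07 0 0 0" --pt "0 0 0.063 -0.123 0 0 0" --pt "0 0 0.1 -0.174 0 0 0" --pt "0 0 0.1 -0.174 0 0 0"

```text
time_s: 3.52
eef_pos: [471.6, 180.6, 244.2]
tool_rot: [-2.342, -2.09, 0.004]
wrist_force: [-11.8, 1.2, 6.5]
grip_width: 0.115
grip_force: 30.0
```

Run:
```python
from h import *
plan([(bar(t,4.9)+[.4,1.1,0],-6.4) for t in np.arange(.5,1.65,.1)])
```

```text
t 3.52 p [471.6 180.6 244.2] F [-11.8   1.2   6.5] w 0.115 gf 30.0
[481.2 179.8 253.2] -> [0.001, 0.048, -0.045, -0.004, 0.0, -0.002]
[490.4 178.7 261.7] -> [0.001, 0.094, -0.088, -0.004, 0.0, -0.002]
[500.3 177.6 269.1] -> [0.001, 0.144, -0.125, -0.004, 0.0, -0.002]
[511.  176.4 275.6] -> [0.001, 0.197, -0.157, -0.004, 0.0, -0.002]
[522.2 175.2 280.9] -> [0.001, 0.254, -0.184, -0.004, 0.0, -0.002]
[533.9 173.8 285.1] -> [0.001, 0.313, -0.205, -0.004, 0.0, -0.002]
[545.9 172.5 288. ] -> [0.002, 0.373, -0.22, -0.004, 0.0, -0.002]
[558.2 171.1 289.8] -> [0.002, 0.435, -0.229, -0.004, 0.0, -0.002]
[570.6 169.7 290.3] -> [0.002, 0.497, -0.232, -0.004, 0.0, -0.002]
[583.  168.3 289.6] -> [0.002, 0.56, -0.229, -0.004, 0.0, -0.002]
[595.2 166.9 287.6] -> [0.002, 0.621, -0.219, -0.004, 0.0, -0.002]
[607.2 165.6 284.4] -> [0.002, 0.682, -0.203, -0.004, 0.0, -0.002]
```

Call:
servo_tool --pt "0 0 0.02 -0.022 0 0 0" --pt "0 0 0.043 -0.045 0 0 0" --pt "0 0 0.065 -0.067 0 0 0" --pt "0 0 0.088 -0.088 0 0 0" --pt "0 0 0.112 -0.108 0 0 0" --pt "0 0 0.138 -0.126 0 0 0" --pt "0 0 0.19 -0.158 0 0 0" --pt "0 0 0.19 -0.158 0 0 0"

```text
time_s: 4.53
eef_pos: [511.1, 176.3, 277.6]
tool_rot: [2.343, 2.091, 0.003]
wrist_force: [-6.8, -0.0, 11.1]
grip_width: 0.111
grip_force: 30.0
```

Run:
```python
from h import *
plan([(bar(t,4.9)+[.4,1.1,0],-6.4) for t in np.arange(.8,1.65,.1)])
```

```text
t 4.53 p [511.1 176.3 277.6] F [-6.8 -0.  11.1] w 0.111 gf 30.0
[511.  176.4 275.6] -> [0.001, -0.001, 0.01, 0.002, -0.001, -0.002]
[522.2 175.2 280.9] -> [0.001, 0.056, -0.016, 0.002, -0.001, -0.002]
[533.9 173.8 285.1] -> [0.001, 0.115, -0.037, 0.002, -0.001, -0.002]
[545.9 172.5 288. ] -> [0.001, 0.175, -0.052, 0.002, -0.001, -0.002]
[558.2 171.1 289.8] -> [0.001, 0.237, -0.06, 0.002, -0.001, -0.002]
[570.6 169.7 290.3] -> [0.001, 0.3, -0.063, 0.002, -0.001, -0.002]
[583.  168.3 289.6] -> [0.001, 0.362, -0.059, 0.002, -0.001, -0.002]
[595.2 166.9 287.6] -> [0.001, 0.424, -0.049, 0.002, -0.001, -0.002]
[607.2 165.6 284.4] -> [0.002, 0.484, -0.033, 0.002, -0.001, -0.002]
```

Call:
servo_tool --pt "0 0 0.028 -0.012 0 0 0" --pt "0 0 0.056 -0.022 0 0 0" --pt "0 0 0.085 -0.034 0 0 0" --pt "0 0 0.115 -0.043 0 0 0" --pt "0 0 0.145 -0.05 0 0 0" --pt "0 0 0.175 -0.058 0 0 0" --pt "0 0 0.237 -0.064 0 0 0" --pt "0 0 0.237 -0.064 0 0 0"

```text
time_s: 5.52
eef_pos: [559.3, 170.9, 289.3]
tool_rot: [2.343, 2.09, 0.006]
wrist_force: [0.5, 2.2, 5.0]
grip_width: 0.113
grip_force: 30.0
```

Run:
```python
from h import *
plan([(bar(t,4.9)+[.4,1.1,0],-6.4) for t in np.arange(1.2,1.75,.1)])
c=cam('scene'); save(c,'s2.png'); cv2.imwrite('pics/s2c.png',cv2.resize(c['image'][100:280,260:460,::-1],(800,600)[:2] if 0 else (600,540)))
```

```text
t 5.53 p [559.3 170.9 289.3] F [0.5 2.2 5. ] w 0.113 gf 30.0
[558.2 171.1 289.8] -> [0.001, -0.005, -0.003, 0.005, -0.002, -0.003]
[570.6 169.7 290.3] -> [0.001, 0.057, -0.005, 0.005, -0.002, -0.003]
[583.  168.3 289.6] -> [0.001, 0.119, -0.001, 0.005, -0.002, -0.003]
[595.2 166.9 287.6] -> [0.001, 0.181, 0.009, 0.005, -0.002, -0.003]
[607.2 165.6 284.4] -> [0.001, 0.241, 0.025, 0.005, -0.002, -0.003]
[618.8 164.3 280. ] -> [0.001, 0.3, 0.048, 0.005, -0.002, -0.003]
```

View pics/s2c.png

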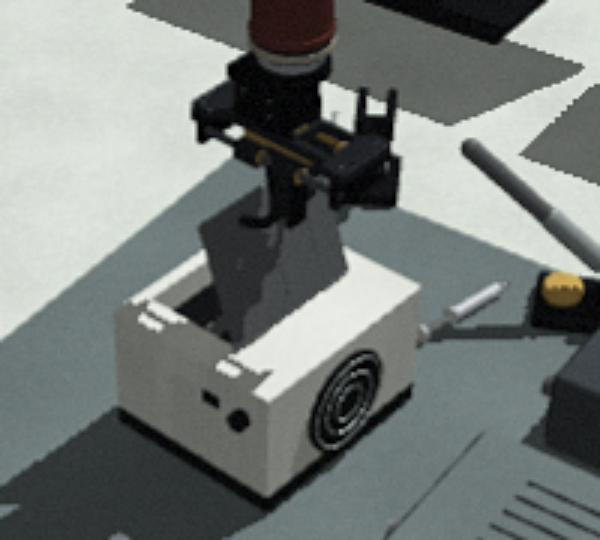

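The crop shows the flap nearly upright, held by its bar at about (270,215), with the well exposed. I'll carry on to about 1.6 rad, then release with a small opening and lift off.

Call:
servo_tool --pt "0 0 0.03 -0.002 0 0 0" --pt "0 0 0.06 -0.003 0 0 0" --pt "0 0 0.09 -0.002 0 0 0" --pt "0 0 0.12 0.001 0 0 0" --pt "0 0 0.15 0.004 0 0 0" --pt "0 0 0.181 0.01 0 0 0" --pt "0 0 0.241 0.025 0 0 0" --pt "0 0 0.241 0.025 0 0 0"

```text
time_s: 6.58
eef_pos: [606.9, 165.4, 281.6]
tool_rot: [2.344, 2.091, 0.002]
wrist_force: [0.8, 5.1, 1.5]
grip_width: 0.117
grip_force: 30.0
```

Call:
servo_tool --pt "0.22 0 0 0 0 0 0" --pt "0.22 0 0 0 0 0 0" --pt "0.22 0 0 0 0 0 0" --pt "0.22 0 0 -0.05 0 0 0" --pt "0.22 0 0 -0.1 0 0 0" --pt "0.22 0 0 -0.2 0 0 0" --pt "0.4 0 0 -0.35 0 0 0" --pt "0.7 0 0 -0.5 0 0 0"

```text
time_s: 7.58
eef_pos: [605.4, 165.3, 385.1]
tool_rot: [2.343, 2.091, 0.002]
wrist_force: [1.2, -0.5, -0.3]
grip_width: 0.365
grip_force: 0.0
```

Run:
```python
from h import *
t=ext(-45,0,144); plan([(t+[0,0,200],38.6),(t+[0,0,100],83.6)])
c=cam('top'); save(c,'t3.png'); X=cloud(c); np.save('t3.npy',X)
c2=cam('scene'); save(c2,'s3.png'); S=cloud(c2); np.save('s3.npy',S)
for n,Y in (('top',X),('scene',S)):
    L=(Y[...,:2]-EX)@np.array([e,f]).T; z=Y[...,2]
    m=(L[...,0]>5)&(L[...,0]<45)&(abs(L[...,1])<80)&(z>185)&(z<320)
    if m.sum()>20: print(n,'flap pts',m.sum(),np.polyfit(z[m],L[...,0][m],1),np.percentile(z[m],98))
    m=(L[...,0]>-75)&(L[...,0]<0)&(abs(L[...,1])<60)&(z>140)&(z<162)
    if m.sum(): print(n,'tab',m.sum(),L[m].mean(0),L[m].min(0),L[m].max(0),np.median(z[m]))
```

```text
t 7.58 p [605.4 165.3 385.1] F [ 1.2 -0.5 -0.3] w 0.365 gf 0.0
[502.5 176.2 344. ] -> [-0.004, -0.518, 0.205, 0.002, 0.0, -1.002]
[502.5 176.2 244. ] -> [-0.004, -0.519, 0.705, 0.002, 0.001, -2.002]
top flap pts 293 [ 0.0553247  10.97282348] 303.8589841794658
scene flap pts 992 [ 0.03798602 15.68617346] 301.89690884990125
scene tab 19 [-50.29023388 -15.97070997] [-58.45254721 -23.84907132] [-41.22971406  -3.15266424] 151.46675571900283
```

Call:
servo_tool --pt "0.7 0 -0.2 0 0 0 -0.2" --pt "0.7 0 -0.4 0.1 0 0 -0.4" --pt "0.7 0 -0.519 0.2 0 0 -0.6" --pt "0.7 0 -0.519 0.2 0 0 -0.8" --pt "0.7 0 -0.519 0.2 0 0 -1" --pt "0.7 0 -0.519 0.2 0 0 -1"

```text
time_s: 8.43
eef_pos: [502.1, 177.0, 342.6]
tool_rot: [1.367, 2.828, 0.0]
wrist_force: [-0.4, 0.2, -0.1]
grip_width: 0.701
grip_force: 0.0
```

Call:
servo_tool --pt "0.7 0 0 0 0 0 -0.23" --pt "0.7 0 0 0 0 0 -0.46" --pt "0.7 0 0 0 0 0 -0.69" --pt "0.7 0 0 0 0 0 -0.92" --pt "0.7 0 0 0 0 0 -1" --pt "0.7 0 0 0 0 0 -1"

```text
time_s: 9.18
eef_pos: [502.3, 177.0, 342.5]
tool_rot: [-0.184, -3.136, -0.0]
wrist_force: [-0.2, -0.4, 0.1]
grip_width: 0.702
grip_force: 0.0
```

Run:
```python
from h import *
t=ext(-45,0,147); plan([(t+[0,0,100],83.6),(t,83.6)])
c=cam('wrist'); save(c,'w4.png'); X=cloud(c); np.save('w4.npy',X)
L=(X[...,:2]-EX)@np.array([e,f]).T; z=X[...,2]
for a,b in ((145,160),(100,124),(125,140)):
    m=(L[...,0]>-80)&(L[...,0]<-5)&(abs(L[...,1])<75)&(z>a)&(z<b)
    if m.sum(): print(a,m.sum(),np.percentile(L[m],[2,50,98],axis=0).round(1).tolist(),np.median(z[m]))
```

```text
t 9.18 p [502.3 177.  342.5] F [-0.2 -0.4  0.1] w 0.702 gf 0.0
[502.5 176.2 247. ] -> [-0.001, -0.004, 0.477, 0.0, -0.0, -0.007]
[502.5 176.2 147. ] -> [-0.001, -0.004, 0.977, 0.0, -0.0, -0.007]
145 464 [[-52.1, -17.0], [-47.2, -0.9], [-41.0, 15.1]] 153.07575549377492
100 540 [[-66.6, -64.2], [-39.3, 4.2], [-20.8, 63.1]] 120.88392530941124
125 8158 [[-78.6, -72.3], [-44.9, -0.8], [-6.4, 72.1]] 125.9764111389528
```

View pics/w4.png

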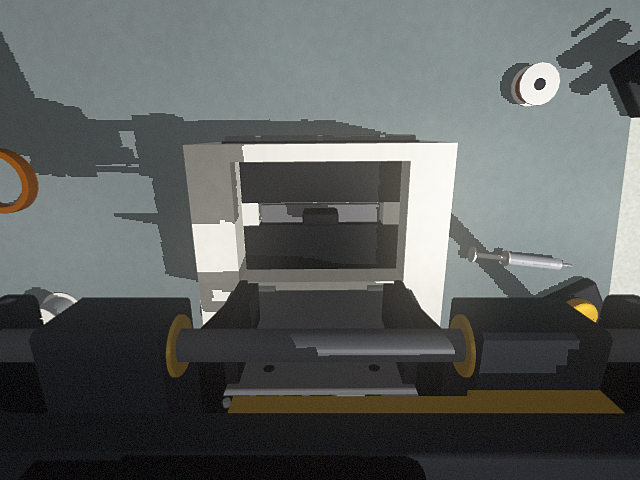

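The wrist picture shows the open well, with the slot and filter top edge at about row 213 and the pull tab at (320,214). Depth puts the tab centre at extractor (-46.5, -1) with its top at 153, as expected.

Run:
```python
from h import *
t=ext(-46.3,-1,149.5); plan([(t+[0,0,60],83.6),(t,83.6)])
```

```text
t 9.22 p [502.3 177.  342.4] F [-0.1 -1.   0.3] w 0.697 gf 0.0
[501.1 175.4 209.5] -> [0.005, -0.009, 0.665, -0.0, -0.0, -0.007]
[501.1 175.4 149.5] -> [0.005, -0.009, 0.965, -0.0, -0.0, -0.007]
```

Call:
servo_tool --pt "0.7 0.005 -0.009 0.2 0 0 -0.007" --pt "0.7 0.005 -0.009 0.4 0 0 -0.007" --pt "0.7 0.005 -0.009 0.6 0 0 -0.007" --pt "0.7 0.005 -0.009 0.75 0 0 -0.007" --pt "0.7 0.005 -0.009 0.85 0 0 -0.007" --pt "0.7 0.005 -0.009 0.93 0 0 -0.007" --pt "0.7 0.005 -0.009 0.963 0 0 -0.007" --pt "0.7 0.005 -0.009 0.963 0 0 -0.007"

```text
time_s: 10.22
eef_pos: [501.1, 175.4, 149.9]
tool_rot: [-0.171, -3.137, 0.0]
wrist_force: [1.3, -0.1, -0.2]
grip_width: 0.701
grip_force: 0.0
```

Call:
servo_tool --pt "0 0 0 0 0 0 0" --pt "0 0 0 0 0 0 0" --pt "0 0 0 0 0 0 0" --pt "0 0 0 0 0 0 0" --pt "0 0 0 0 0 0 0" --pt "0 0 0 0 0 0 0"

```text
time_s: 10.98
eef_pos: [501.3, 175.5, 150.2]
tool_rot: [0.17, 3.136, 0.001]
wrist_force: [-0.2, 1.6, 1.5]
grip_width: 0.386
grip_force: 30.0
```

Call:
servo_tool --pt "0 0 0 0 0 0 0" --pt "0 0 0 -0.02 0 0 0" --pt "0 0 0 -0.05 0 0 0" --pt "0 0 0 -0.09 0 0 0" --pt "0 0 0 -0.13 0 0 0" --pt "0 0 0 -0.17 0 0 0" --pt "0 0 0 -0.2 0 0 0" --pt "0 0 0 -0.2 0 0 0"

```text
time_s: 11.98
eef_pos: [501.5, 175.4, 190.6]
tool_rot: [0.17, 3.136, 0.0]
wrist_force: [0.3, -0.4, -1.8]
grip_width: 0.391
grip_force: 30.0
```

Call:
servo_tool --pt "0 0 0 -0.05 0 0 0" --pt "0 0 0 -0.13 0 0 0" --pt "0 0 0 -0.23 0 0 0" --pt "0 0 0 -0.34 0 0 0" --pt "0 0 0 -0.46 0 0 0" --pt "0 0 0 -0.58 0 0 0" --pt "0 0 0 -0.7 0 0 0" --pt "0 0 0 -0.75 0 0 0"

```text
time_s: 12.98
eef_pos: [501.8, 175.5, 342.6]
tool_rot: [0.17, 3.133, 0.001]
wrist_force: [0.6, 0.1, -1.7]
grip_width: 0.385
grip_force: 30.0
```

```bash
cat >> h.py <<'E'
FIN=np.array([426.8,-297.4,272.0])
E
python3 - <<'E'
from h import *
plan([([470,-20,335],50),([440,-180,335],16.1),(FIN+[0,0,50],16.1)])
c=cam('wrist'); save(c,'w5.png')
c=cam('scene'); save(c,'s5.png')
cv2.imwrite('pics/m5.png',cv2.resize(np.hstack([cv2.imread('pics/w5.png'),cv2.imread('pics/s5.png')]),(800,300)))
E
```

```text
t 12.97 p [501.8 175.5 342.6] F [ 0.6  0.1 -1.7] w 0.385 gf 30.0
[470 -20 335] -> [0.053, -0.989, 0.037, 0.003, 0.004, 0.751]
[ 440 -180  335] -> [0.115, -1.8, 0.036, 0.004, 0.003, 1.505]
[ 426.8 -297.4  322. ] -> [0.118, -2.391, 0.1, 0.004, 0.003, 1.505]
```

View pics/m5.png

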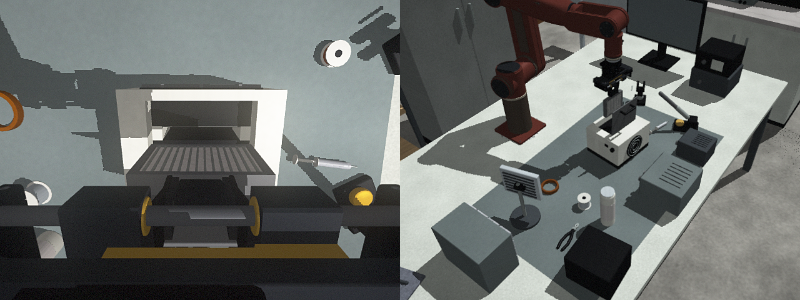

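The filter hangs upright from the gripper, clear of the extractor, with the flap open behind it. Now I'll carry it to the lamp.

Call:
servo_tool --pt "0 0.005 -0.06 0 0 0 0.03" --pt "0 0.01 -0.18 0 0 0 0.1" --pt "0 0.02 -0.34 0 0 0 0.22" --pt "0 0.03 -0.52 0.01 0 0 0.37" --pt "0 0.04 -0.7 0.02 0 0 0.52" --pt "0 0.05 -0.85 0.03 0 0 0.65" --pt "0 0.053 -0.95 0.037 0 0 0.72" --pt "0 0.053 -0.989 0.037 0 0 0.75"

```text
time_s: 14.08
eef_pos: [468.2, -21.5, 331.1]
tool_rot: [-1.077, -2.949, 0.001]
wrist_force: [0.2, 0.5, -1.9]
grip_width: 0.386
grip_force: 30.0
```

Run:
```python
from h import *
plan([([440,-180,335],16.1),(FIN+[0,0,50],16.1)])
```

```text
t 14.07 p [468.2 -21.5 331.1] F [ 0.2  0.5 -1.9] w 0.386 gf 30.0
[ 440 -180  335] -> [-0.403, -0.697, -0.019, -0.002, -0.002, 0.75]
[ 426.8 -297.4  322. ] -> [-0.731, -1.188, 0.046, -0.002, -0.002, 0.75]
```

Call:
servo_tool --pt "0 -0.03 -0.05 0 0 0 0.05" --pt "0 -0.08 -0.14 0 0 0 0.15" --pt "0 -0.15 -0.26 -0.01 0 0 0.28" --pt "0 -0.23 -0.4 -0.01 0 0 0.43" --pt "0 -0.31 -0.53 -0.02 0 0 0.57" --pt "0 -0.37 -0.64 -0.02 0 0 0.69" --pt "0 -0.4 -0.69 -0.02 0 0 0.74" --pt "0 -0.403 -0.697 -0.02 0 0 0.75"

```text
time_s: 15.08
eef_pos: [441.4, -178.9, 336.2]
tool_rot: [-1.884, -2.513, -0.0]
wrist_force: [0.3, 0.2, -1.6]
grip_width: 0.386
grip_force: 30.0
```

Run:
```python
from h import *
plan([(FIN+[0,0,50],16.1),(FIN,16.1)])
```

```text
t 15.07 p [ 441.4 -178.9  336.2] F [ 0.3  0.2 -1.6] w 0.386 gf 30.0
[ 426.8 -297.4  322. ] -> [-0.548, -0.236, 0.071, -0.0, -0.001, 0.004]
[ 426.8 -297.4  272. ] -> [-0.549, -0.236, 0.321, -0.0, -0.001, 0.004]
```

Call:
servo_tool --pt "0 -0.06 -0.03 0.01 0 0 0" --pt "0 -0.17 -0.07 0.04 0 0 0" --pt "0 -0.3 -0.13 0.08 0 0 0" --pt "0 -0.42 -0.18 0.15 0 0 0" --pt "0 -0.5 -0.22 0.22 0 0 0" --pt "0 -0.54 -0.235 0.29 0 0 0" --pt "0 -0.549 -0.236 0.321 0 0 0" --pt "0 -0.549 -0.236 0.321 0 0 0"

```text
time_s: 16.08
eef_pos: [426.9, -296.7, 271.6]
tool_rot: [-1.883, -2.513, -0.001]
wrist_force: [-0.5, 0.1, -1.5]
grip_width: 0.387
grip_force: 30.0
```

Call:
servo_tool --pt "0 0 0 0 0 0 0" --pt "0 0 0 0 0 0 0" --pt "0 0 0 0 0 0 0" --pt "0 0 0 0 0 0 0"

```text
time_s: 16.58
eef_pos: [427.1, -297.4, 272.5]
tool_rot: [1.884, 2.514, -0.0]
wrist_force: [0.0, 0.1, -1.3]
grip_width: 0.39
grip_force: 30.0
```

Run:
```python
from h import *
plan([(FIN,16.1)])
s=cam('scene'); save(s,'s6.png'); t=cam('top'); save(t,'t6.png'); 
S=cloud(s); T=cloud(t)
cv2.imwrite('pics/s6c.png',cv2.resize(s['image'][190:390,120:420,::-1],(780,520)))
n=np.array([-.277,.961]); w=np.array([.961,.277]); C=np.array([454.5,-393.5])
for nm,Y in(('scene',S),('top',T)):
    d=(Y[...,:2]-C); a=d@n; b=d@w; z=Y[...,2]
    m=(a>60)&(a<140)&(abs(b)<90)&(z>120)&(z<250)
    if m.sum(): print(nm,m.sum(),'dist',np.percentile(a[m],[2,50,98]).round(1),'side',np.percentile(b[m],[1,99]).round(1),'z',np.percentile(z[m],[1,99]).round(1))
    if m.sum()>50: print('yaw/tilt fit',np.linalg.lstsq(np.c_[b[m],z[m],np.ones(m.sum())],a[m],rcond=None)[0])
    m=(abs(a)<12)&(abs(b)<100)&(z>255)&(z<280); 
    if m.sum(): print('lamp edge',a[m].max(),np.percentile(b[m],[1,99]))
```

```text
t 16.57 p [ 427.1 -297.4  272.5] F [ 0.   0.1 -1.3] w 0.39 gf 30.0
[ 426.8 -297.4  272. ] -> [0.0, -0.001, 0.002, 0.0, 0.0, 0.005]
scene 1156 dist [ 88.   93.7 108.5] side [-61.3  58.7] z [153.8 249.6]
yaw/tilt fit [2.84261572e-02 2.50674690e-02 8.91963270e+01]
lamp edge -0.3334052651579106 [-81.68929458  83.20504496]
top 223 dist [104.  107.6 110.5] side [-59.   59.7] z [152.3 248.2]
yaw/tilt fit [ 2.32798923e-02 -1.44411746e-02  1.10235213e+02]
```

View pics/s6c.png

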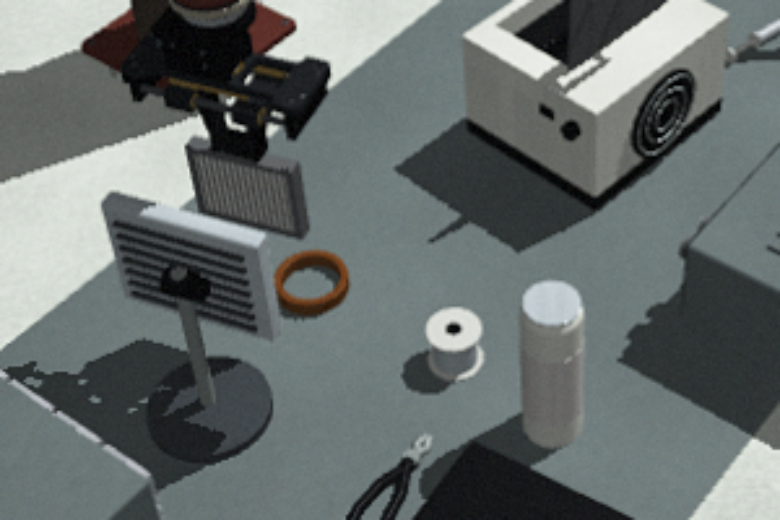

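View pics/t6.png

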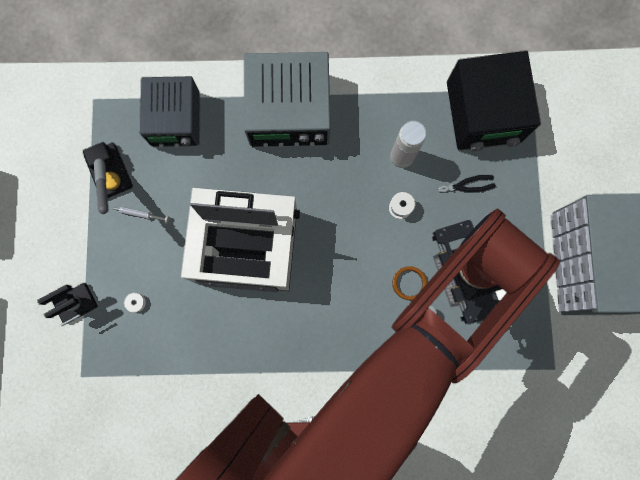

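The scene crop shows the filter upright at about (245,190), parallel to the lamp head and clear of it. The top view shows the flap standing open at (247,213) and the bystanders where they were. Measured: about 100 mm from the panel, within 3 mm sideways, underside at about 152 (aim 152), yaw error about 0.03 rad. I'm handing it in.

```bash
python3 -c "
from station import close_job
print(close_job())"
```

```text
the job is handed in; nothing more can be done
None
```

The job is handed in (no verdict came back): the flap stands open at about 1.6 rad, and the filter is held by its tab, upright and square to the lit panel, centred about 10 cm in front of it and clear of everything.

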